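Clamp the glued chimney stack

ROBOT

A 6-joint arm with a two-finger parallel gripper is mounted at the origin on the work surface. World frame = base frame: x ahead of the robot, y to its left, z up, the work surface at z = 0. Lengths are in m, angles in degrees, forces in N, time in s.
With the tool pointing down it reaches from about 0.225 to 0.725 m from the base axis. Payload 3.1 kg.
Tool frame: the origin (TCP) lies on the centre line of the jaws, within the pads' length; the fingertips stand 17 mm ahead of it and the grasp point (between the pads) lies 2 mm behind it; z points along the fingers, y is the direction in which the jaws open and shut (so a half turn about z gives the same grasp; the last joint's range is limited). The gripper opens to 85 mm and grips with 20 to 120 N. Pads are 22 mm wide; open, the fingers measure 114 mm over their backs; the gripper's body (76 mm by 85 mm) begins 54 mm behind the grasp point. The pads swing forward as they close: fully open they stand 13 mm farther back than shut.
Start: joints at [-72.582, 2.75, 5.684, 92.934, 0, 82.678], TCP at [0.22, -0.477, 0.225] pointing down, gripper open.
Joint ranges: [-166.93, 166.93], [-56.73, 111.36], [-69.38, 81.34], [-121.58, 131.49], [-85.45, 84.26], [-180, 180]. Speed limits (degrees/s): [159.86, 159.86, 180, 180, 180, 180].

INTERFACE

Orientations are given as a 3x3 rotation matrix whose columns are the frame's x, y, z axes.
In Python, from rig import bot gives the robot as it stands.
- The arm moves only by the tool send_rows, never from a script. Its argument "moves" is a list of rows, each a list of 3 entries, a list of its own where there are three numbers: the opening, from -1 (shut) to 1 (fully open), then the shift along the tool's x, y, z normalised to -1 to 1, where 1 is 0.1 m, then the turn about the tool's z normalised to -1 to 1, where 1 is 360 degrees. In form: [[fingers, [tx, ty, tz], spin], ...]. A call has 1 to 12 rows; each row shifts and turns the pose as measured when the row begins, along the tool's axes as they then stand; what a row does not reach is not made up. A row lasts 1/8 s, in which the tool goes at most 62.5 mm and 10.7 degrees, less where a joint would pass 70% of its speed; a pose out of reach is approached as far as the arm can. A call with a number of a shift or a turn outside -1 to 1 is refused whole. A call with a gripper value outside its range is refused whole. The fingers move at their own pace and stop on an object; "newtons" is the grip in N (left out, the last holds). Time passes only in rows, so rows that do not move let the fingers close. It gives the time, the measured TCP pose, the force and the opening at its end, in the units of the state.
- bot.read_state(): the state, without advancing time (a new reading comes with each control period).
- bot.snapshot(name): name is "side" or "top" or "wrist"; returns the picture (400x640x3 uint8, blue, green, red); there is no depth.
- bot.calibration(name): a dict with "fx", "fy", "cx", "cy" (pixels), "R" (3x3) and "t" (3): a world point X has camera coordinates R X + t. Camera axes: x right, y down, z forward; pixel columns grow to the right and rows downward; lengths in m; the calibration is good to about 2 mm. The wrist camera is an equidistant fisheye: a pixel r from the principal point sees the ray r / f radians off the axis. A picture is of the moment at which its call begins: read the wrist's pose just before it. calibration takes no time and is no camera call; for the wrist camera it gives the pose at the moment of the call.
- bot.sign_off(): hands the job in, once; it reports no verdict.
Trained networks look in the newest picture that a camera, given by its name, has taken for a name from the list of things; names that differ only in an ending like _2 or _b are one class to them, and where a whole thing is asked for, a point or a joint stands for the part that bears it (a point fixed in the world has none). Each returns a list of dicts, best first, with "conf" (0 to 1); they miss things now and then, are a little off and sometimes report something else, mostly with a low value. They report only what shows in the picture. A call takes as long as a camera call. They do not tell look-alikes from the thing itself.
- bot.cut_out(target, camera): "region" (400x640 bool, what is visible of it) and "xy" ([column, row] in pixels, amid what is visible of it).
- bot.spot_point(target, camera): "xy" ([column, row] in pixels: a listed point, or the origin of a listed thing).
The state is a dict: "clock": time; "joint_positions": joint angles; "joint_velocities": joint speeds; "joint_torque": joint torques, N m; "tool_pos": TCP position; "orientation": TCP orientation; "wrist_force": force on the tool from outside, world axes, zero at the start; "wrist_torque": the same for the moment, N m; "grip_width": opening from 0.0 (shut) to 1.0 (fully open).
Only numpy, scipy, OpenCV 4.12 (cv2) and the standard library are available. Lean on these libraries where they do the work, as an engineer would, in place of code of your own. Each camera call takes 0.05 s, during which the arm holds its last target.

TASK

The tinplate chimney stack has just been glued to its wooden block: clamp it there. With the fingertips push the bench clamp's free jaw down the bar, pressing lightly on the flat thumb rest right beside the bar (not on the red handle), until the pad meets the stack and the jaw tilts and binds, and do not force it further; then give the red T handle half a turn clockwise so that the stack is held firmly. Do not crush or shift the stack, leave the gauge, the axle and the unions alone, and let go at the end.

Things in the scene. Friction and masses are not known exactly. Their poses are not given: they have to be found in the camera images.
- clamp: Bench clamp bolted to the desk, stands still. Grey foot 70 x 70 x 12 mm; origin under the foot, at the desk, on the axis of the upright steel bar (20 x 10 mm, top 194 mm above the desk). z up; +x points along the jaw's arm, from the bar to the screw, whose vertical axis stands at x = 80 mm.
- thumb_rest (a point): Centre of the flat top of the blue jaw's thumb rest (a block next to the bar), 28 mm along the arm from the bar's axis; the flat runs 11 to 45 mm from the bar's axis and is 30 mm wide. x along the arm, z up. The bar rises beside it, at most 46 mm above this flat; the red handle's top is 29 mm above the flat, its axis 52 mm farther along. The fingertips push the jaw down here.
- t_bar (a point): Centre of the red T handle's bar on top of the screw, 22 mm above the thumb rest. A level round bar 50 mm long (along point x), 14 mm thick (grip it across, along point y), with 49 mm of stem between it and the arm (the upper part a collar 19 mm thick). It turns with the screw and does not rise or fall relative to the jaw.
- jaw_slide (a joint): How far the jaw has slid down the bar, m; 0 at the top, where the arm's mid-line is 175 mm above the desk (the thumb rest is 43 mm above the mid-line). Starts at 3 to 20 mm. Pushed on the thumb rest with about 2 to 4 N the jaw slides; let go, it stays there.
- jaw_tilt (a joint): Tilt of the jaw on the bar, rad: 0 while it hangs free, about 0.05 (screw end up) when bound. Once the pad is on the stack the jaw tilts over the next 4 mm of pushing at 3 to 8 N, then binds and the resistance rises quickly: stop at 10 to 14 N; over 25 N on the thumb rest is too rough. It stays bound when let go.
- screw (a joint): Turn of the screw and red T handle, rad; grows clockwise seen from above and drives the sprung pad (8 N per mm) down 3 mm a turn. Starts at 0 to 0.6, stays where left, needs 0.1 N m. The black pad, 24 mm round, has its underside 25 to 45 mm below the arm's mid-line, unknown at the start. Once bound, half a turn clamps firmly; well over a whole turn crushes.
- stack: Tinplate chimney stack standing upright on the block under the pad: 60 mm tall, flanges 48 mm (foot) and 42 mm (flat closed top) across, tube 32 mm, two brass bands, 0.1 to 0.2 kg, loose. Origin at the centre of its underside, z up; its top is 92 mm above the desk.
- block: Wooden block 80 x 60 x 32 mm fixed to the desk beside the clamp's foot, under the stack. Origin at the centre of its underside.
- gauge: Bystander: nickel-plated pressure gauge lying on its back, 52 mm across, 20 mm high, with a short brass stub. Origin at the centre of its underside.
- axle: Bystander: black iron axle lying on the desk, 100 mm long with 16 mm square collars. Origin under its middle, x along it.
- union_a: Bystander: hexagonal brass union, 26 mm across flats, 26 mm high. Origin at the centre of its underside.
- union_b: Bystander: another such brass union.
Mind the look-alikes: they are no part of the job. Several things have the shape of the clamp; the one meant has the colours described above.

How it is judged (in metres and radians):
On the way, in this order (a step that is already met when the one before it is completed fails the run):
1. the jaw is slid down against the stack until it tilts and binds, before the handle has been turned more than about 35 degrees (value of joint jaw_tilt above 0.03 rad and contact force between stack and clamp above 0.5 N and value of joint screw below 1.2 rad), for 0.2 s.
2. the screw is turned tight on the stack (value of joint screw above 2.2 rad and contact force between stack and clamp above 7 N), for 0.2 s.
At the end, for the whole second after the job is handed in: The clamp presses on the stack with 7 to 30 N by itself, the jaw tilted more than 0.03 rad (bound), the screw at more than 2.2 rad, the stack upright (within 0.06 rad), at rest and within 8 mm of where it stood (all of step 2 and contact force between stack and clamp below 30 N and value of joint jaw_tilt above 0.03 rad and distance of stack from where it was at the start of the episode below 0.008 m and angle between stack's own z axis and vertical below 0.06 rad and linear speed of stack below 0.01 m/s); the robot touches nothing.
It fails at once if the clamp presses on the stack with more than 32 N (crushed) (contact force between stack and clamp above 32 N).
It fails at once if the stack is shifted by more than 10 mm or tipped (distance of stack from where it was at the start of the episode above 0.01 m or angle between stack's own z axis and vertical above 0.15 rad).
It fails at once if a bystander (gauge, axle or union) is moved by more than 10 mm (distance of any of gauge, axle, union_a, union_b from where it was at the start of the episode above 0.01 m).
It fails at once if the fingers press on the thumb rest with more than 25 N (the jaw is forced) (horizontal distance between the grasp point and thumb_rest below 0.036 m and contact force between the fingers and clamp above 25 N).
It also fails if it takes over 72 s, if anything falls off the work surface, if the arm or the gripper's body presses on something with over 40 N, if the wrist force passes 120 N, or if a joint passes its speed limit or range.

## Working session

There is one attempt and no reset: what is moved stays moved. The work goes in short steps, Python scripts to look and compute and a tool call to move; the robot and the scene stay as the last step left them, time stands still between calls to the robot, and variables do not carry over. Pictures are saved under pics/ and viewed, and the job is handed in when it is done.

Besides the shell and the picture viewer there is one more tool, called as a command line: name --argument value ..., lists and objects as JSON in quotes. send_rows: Moves the arm, as the interface text tells. Its arguments: {"type":"object","properties":{"moves":{"type":"array"},"newtons":{"type":"number"}},"required":["moves"]}

```bash
ls; mkdir -p pics; python3 - <<'E'
from rig import bot
import cv2
s=bot.read_state()
print(s)
for n in ['side','top','wrist']:
    im=bot.snapshot(n); cv2.imwrite(f'pics/{n}0.png',im)
    c=bot.calibration(n); print(n,c)
    for t in ['thumb_rest','t_bar','clamp','stack']:
        print(t,[(round(d['conf'],2),[round(float(v),1) for v in d['xy']]) for d in bot.spot_point(t,n)][:4])
E
```

```text
pics
{'clock': 0.0, 'joint_positions': array([-7.25821599e+01,  2.79527116e+00,  5.59230755e+00,  9.29328105e+01,
        7.77217538e-04,  8.26773143e+01]), 'joint_velocities': array([-0.07990146, -0.03341218,  0.02647852,  0.09342408,  0.03525036,
       -0.10055521]), 'joint_torque': array([-4.45749038e-04, -3.38782775e+01,  3.20013678e+01,  2.04012782e-02,
       -1.29424784e-04, -1.72293454e-06]), 'tool_pos': array([ 0.21952232, -0.47622517,  0.22380165]), 'orientation': array([[ 9.08212506e-01,  4.18508733e-01, -6.96398948e-04],
       [ 4.18509193e-01, -9.08209736e-01,  2.26510607e-03],
       [ 3.15490365e-04, -2.34864702e-03, -9.99997192e-01]]), 'wrist_force': array([ 0.53148767, -0.405674  , -0.51375634]), 'wrist_torque': array([ 0.00879924,  0.04680102, -0.00346422]), 'grip_width': 0.9975430648290964}
side {'fx': 385.54969979630073, 'fy': 385.54969979630073, 'cx': 322.70362269379854, 'cy': 197.2699376525668, 'R': array([[ 0.95385088, -0.29947393, -0.02199663],
       [-0.21913111, -0.64412246, -0.73286275],
       [ 0.20530476,  0.70386193, -0.68002084]]), 't': array([-0.57
[... 605 characters left out ...]
.05993786,  0.60800656,  1.0244633 ])}
thumb_rest [(0.9, [322.5, 220.4]), (0.77, [380.3, 137.5]), (0.6, [285.4, 128.7])]
t_bar [(0.73, [319.6, 240.3]), (0.68, [284.9, 148.3]), (0.66, [392.8, 151.1])]
clamp [(0.95, [315.9, 209.6]), (0.76, [359.5, 146.1]), (0.57, [285.0, 139.1])]
stack [(0.58, [322.8, 241.2])]
wrist {'fx': 309.70691628693146, 'fy': 309.70691628693146, 'cx': 311.9311783288491, 'cy': 198.20868626416876, 'R': array([[ 4.18338030e-01, -9.08291294e-01,  4.66867801e-04],
       [-8.61676872e-01, -3.96705847e-01,  3.16445003e-01],
       [-2.87239032e-01, -1.32783268e-01, -9.48610743e-01]]), 't': array([-0.52512208, -0.04121239,  0.38012397])}
thumb_rest []
t_bar []
clamp []
stack []
```

View pics/side0.png

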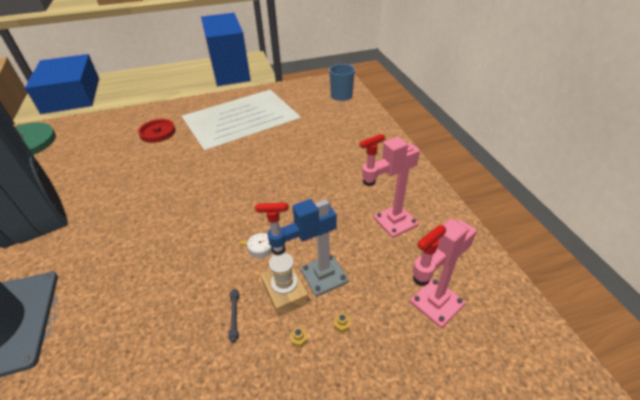

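View pics/top0.png

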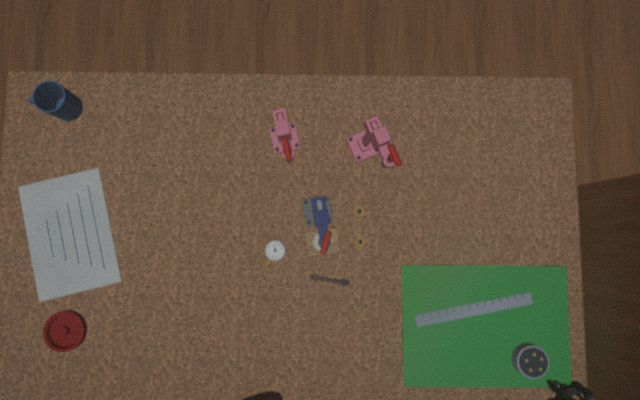

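The blue clamp is at side (322,278) / top (316,210), with pink look-alikes behind it. I'll triangulate the blue one.

```bash
cat > h.py <<'E'
import numpy as np
from rig import bot
def ray(n,xy,c=None):
    c=c or bot.calibration(n); R=np.array(c['R']);t=np.array(c['t'])
    a=(xy[0]-c['cx'])/c['fx'];b=(xy[1]-c['cy'])/c['fy']
    if n=='wrist':
        r=np.hypot(a,b); d=np.array([a/r*np.sin(r),b/r*np.sin(r),np.cos(r)]) if r>1e-9 else np.array([0,0,1.])
    else: d=np.array([a,b,1.])
    d=R.T@d; return -R.T@t,d/np.linalg.norm(d)
def onz(n,xy,z,c=None):
    o,d=ray(n,xy,c); return o+d*(z-o[2])/d[2]
def tri(obs):
    A=np.zeros((3,3));b=np.zeros(3);L=[]
    for n,xy,*c in obs:
        o,d=ray(n,xy,*c);P=np.eye(3)-np.outer(d,d);A+=P;b+=P@o;L.append((P,o))
    X=np.linalg.solve(A,b); return X,[round(1000*np.linalg.norm(P@(X-o)),1) for P,o in L]
def proj(n,X,c=None):
    c=c or bot.calibration(n); p=np.array(c['R'])@X+np.array(c['t'])
    if n=='wrist':
        r=np.hypot(p[0],p[1]);th=np.arctan2(r,p[2]);return np.array([c['cx']+c['fx']*th*p[0]/r,c['cy']+c['fy']*th*p[1]/r])
    return np.array([c['cx']+c['fx']*p[0]/p[2],c['cy']+c['fy']*p[1]/p[2]])
E
python3 - <<'E'
from h import *
import cv2
np.set_printoptions(precision=4,suppress=True)
print(tri([('side',(307.4,209.2)),('top',(322.5,220.4))]))
print(tri([('side',(273.5,207.2)),('top',(325,242))]))
print('clamp',onz('side',(322.3,278),0),onz('top',(315.9,209.6),0))
print('stack',onz('side',(282.2,280.9),.032),onz('top',(322.8,241.2),.032))
a=cv2.imread('pics/side0.png')[180:330,220:360]; cv2.imwrite('pics/s1.png',cv2.resize(a,None,fx=4,fy=4,interpolation=cv2.INTER_CUBIC))
a=cv2.imread('pics/top0.png')[180:290,250:390]; cv2.imwrite('pics/t1.png',cv2.resize(a,None,fx=5,fy=5,interpolation=cv2.INTER_CUBIC))
E
```

```text
(array([ 0.5551, -0.0816,  0.1951]), [np.float64(4.9), np.float64(4.9)])
(array([ 0.5071, -0.0855,  0.2186]), [np.float64(1.8), np.float64(1.8)])
clamp [ 0.581  -0.0765  0.    ] [ 0.5866 -0.0707  0.    ]
stack [ 0.5049 -0.0818  0.032 ] [ 0.5058 -0.0878  0.032 ]
```

View pics/s1.png

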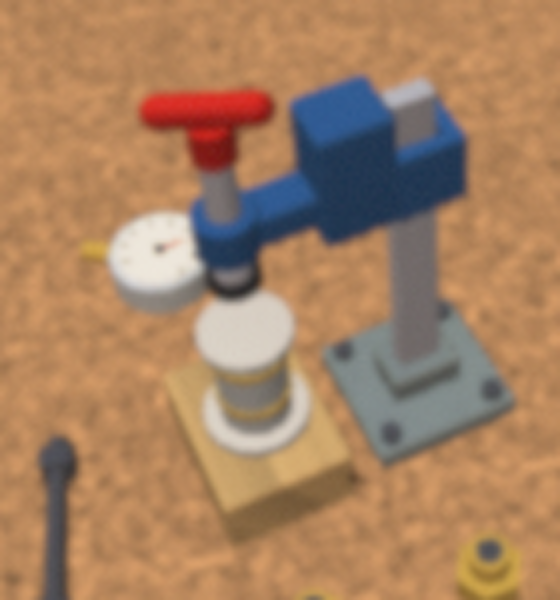

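View pics/t1.png

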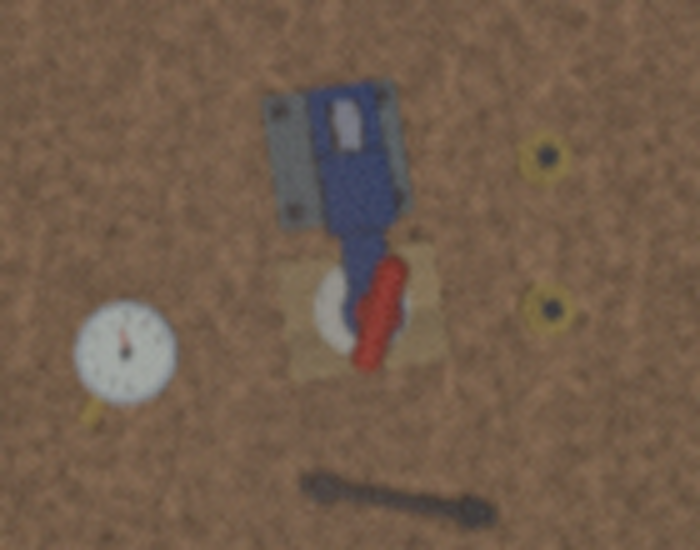

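send_rows --moves '[[-1,[0,0,-0.4],0],[-1,[0,0,-0.4],0],[-1,[0.5,-0.24,0],0],[-1,[0.5,-0.24,0],0],[-1,[0.5,-0.24,0],0],[-1,[0.5,-0.24,0],0],[-1,[0.5,-0.24,0],0],[-1,[0.5,-0.24,0],0],[-1,[0.5,-0.24,0],0],[-1,[0,0,0],0]]' --newtons 30

```text
clock: 2.0
tool_pos: [0.4755, -0.1701, 0.3067]
orientation: [[0.91, 0.415, 0.004], [0.415, -0.91, 0.001], [0.004, 0.0, -1.0]]
wrist_force: [0.7, -0.9, -0.5]
grip_width: -0.0
```

```bash
python3 - <<'E'
from h import *
import cv2
np.set_printoptions(precision=4,suppress=True)
s=bot.read_state(); print(s['tool_pos'],s['orientation'],s['joint_positions'],s['grip_width'],s['wrist_force'],s['clock'])
E
```

```text
[ 0.4755 -0.1701  0.3067] [[ 0.9098  0.415   0.0035]
 [ 0.415  -0.9098  0.0014]
 [ 0.0038  0.0001 -1.    ]] [-27.4037   1.7571  14.094  102.1958   0.1665 128.0779] -0.00021648108245632847 [ 0.6865 -0.8588 -0.5374] 2.0
```

send_rows --moves '[[-1,[0,0,0],-0.029],[-1,[0,0,0],-0.029],[-1,[0,0,0],-0.029],[-1,[0,0,0],-0.029],[-1,[0,0,0],-0.029],[-1,[0,0,0],-0.029],[-1,[0,0,0],-0.029],[-1,[0,0,0],-0.029],[-1,[0,0,0],-0.029],[-1,[0,0,0],-0.029],[-1,[0,0,0],-0.029],[-1,[0,0,0],-0.029]]'

```text
clock: 3.5
tool_pos: [0.4686, -0.181, 0.308]
orientation: [[-0.892, 0.453, 0.0], [0.453, 0.892, -0.005], [-0.003, -0.005, -1.0]]
wrist_force: [0.4, -0.7, 0.8]
grip_width: -0.002
```

send_rows --moves '[[-1,[0,0,0],-0.029],[-1,[0,0,0],-0.029],[-1,[0,0,0],-0.029],[-1,[0,0,0],-0.029],[-1,[0,0,0],0]]'

```text
clock: 4.12
tool_pos: [0.4652, -0.1862, 0.3087]
orientation: [[-0.962, -0.271, -0.001], [-0.271, 0.962, -0.008], [0.003, -0.007, -1.0]]
wrist_force: [-0.7, -1.0, 0.1]
grip_width: -0.002
```

```bash
python3 - <<'E'
from h import *
import cv2
np.set_printoptions(precision=4,suppress=True)
s=bot.read_state(); R=s['orientation'];print(s['tool_pos'],np.degrees(np.arctan2(R[1,0],R[0,0])),s['joint_positions'],s['clock'])
cv2.imwrite('pics/w2.png',bot.snapshot('wrist'))
d=np.array([.54,-.083,.30])-s['tool_pos'];print(R.T@d)
E
```

```text
[ 0.4652 -0.1862  0.3087] -164.2573083769519 [-29.2167   1.2832  13.8439 102.3839  -0.4205 -44.9607] 4.125
[-0.1     0.0792  0.0078]
```

View pics/w2.png

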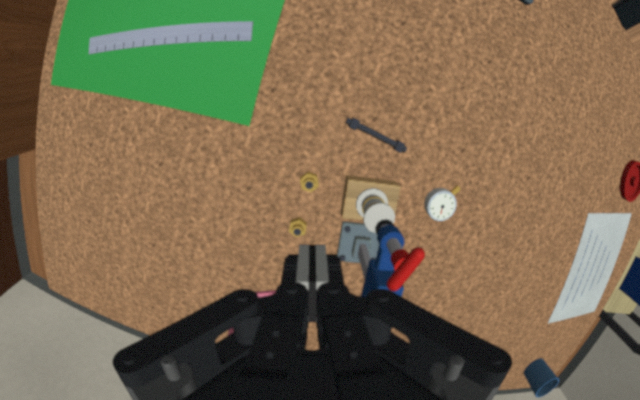

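send_rows --moves '[[-1,[-0.4,0.3,0],0.02],[-1,[-0.4,0.35,0],0],[-1,[-0.2,0.2,0.05],0],[-1,[0,0,0],0]]'

```text
clock: 4.68
tool_pos: [0.549, -0.0844, 0.3025]
orientation: [[-0.992, -0.126, -0.001], [-0.126, 0.992, -0.01], [0.002, -0.01, -1.0]]
wrist_force: [-0.2, 1.1, -0.9]
grip_width: -0.001
```

```bash
python3 - <<'E'
from h import *
import cv2
np.set_printoptions(precision=4,suppress=True)
s=bot.read_state(); R=s['orientation'];print(s['tool_pos'],np.degrees(np.arctan2(R[1,0],R[0,0])),R[:,2],s['joint_positions'],s['clock'])
c=bot.calibration('wrist')
cv2.imwrite('pics/w3.png',bot.snapshot('wrist'))
for t in ['thumb_rest','t_bar','clamp','stack']:
    print(t,[(round(d['conf'],2),[round(float(v),1) for v in d['xy']]) for d in bot.spot_point(t,'wrist')][:4])
print(c)
E
```

```text
[ 0.549  -0.0844  0.3025] -172.74385385450898 [-0.0008 -0.0099 -1.    ] [-15.3283   9.4539  21.901  102.3421  -0.5594 -22.5856] 4.675
thumb_rest [(0.66, [318.4, 202.5])]
t_bar [(0.92, [317.5, 149.5]), (0.87, [156.2, 320.6])]
clamp [(0.9, [353.2, 290.5]), (0.63, [236.9, 265.2]), (0.62, [319.0, 180.0])]
stack [(0.84, [315.9, 129.2])]
{'fx': 309.70691628693146, 'fy': 309.70691628693146, 'cx': 311.9311783288491, 'cy': 198.20868626416876, 'R': array([[-0.1261,  0.992 , -0.0098],
       [ 0.9404,  0.1227,  0.3171],
       [ 0.3158,  0.0308, -0.9483]]), 't': array([ 0.1561, -0.5714,  0.2835])}
```

View pics/w3.png

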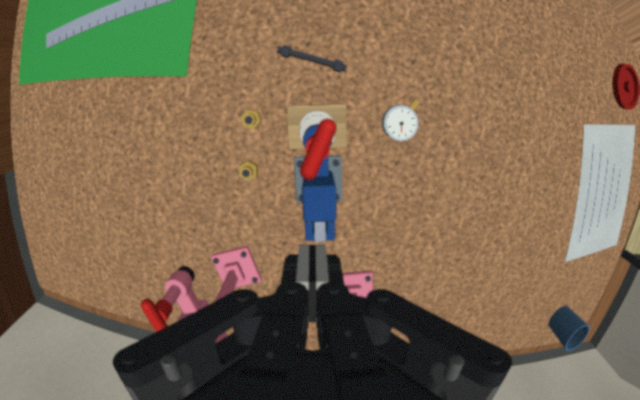

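```bash
python3 - <<'E'
import cv2
a=cv2.imread('pics/w3.png')[100:260,270:370]; cv2.imwrite('pics/w3z.png',cv2.resize(a,None,fx=5,fy=3.7*5/3.7*0+5*0.74,interpolation=cv2.INTER_CUBIC) if 0 else cv2.resize(a,(375,600),interpolation=cv2.INTER_CUBIC))
E
```

```text
(no output)
```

View pics/w3z.png

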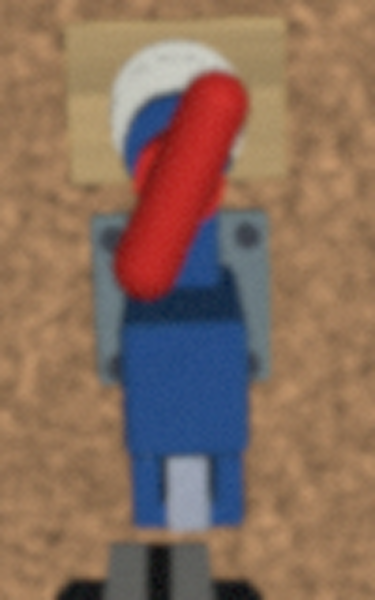

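```bash
python3 - <<'E'
from h import *
np.set_printoptions(precision=4,suppress=True)
c=bot.calibration('wrist')
w=lambda u,v:(270+u/3.75,100+v/3.75)
print('thumb',tri([('side',(305.7,208.2)),('top',(321.6,218.4)),('wrist',w(187,387),c)]))
print('tbar',tri([('side',(271.7,207)),('top',(326,243)),('wrist',w(184,187),c)]))
for z in (.2,.208,.215):
    P=[onz('wrist',w(*p),z,c) for p in [(126,322),(248,322),(126,452),(248,452)]]
    print(z,np.linalg.norm(P[0]-P[1]),np.linalg.norm(P[0]-P[2]),np.mean(P,0), P[0]-P[2])
    Q=[onz('wrist',w(*p),z+.022,c) for p in [(228,95),(143,277)]];print('tb',np.linalg.norm(Q[0]-Q[1]),np.mean(Q,0),np.degrees(np.arctan2(*(Q[1]-Q[0])[1::-1])))
print('block',[onz('wrist',w(*p),.032,c) for p in [(65,22),(290,22)]])
print('foot',[onz('wrist',w(*p),.012,c) for p in [(92,213),(270,208),(98,382),(272,376)]])
print('stack',onz('wrist',w(178,108),.092,c))
E
```

```text
thumb (array([ 0.5563, -0.0795,  0.1954]), [np.float64(1.8), np.float64(1.9), np.float64(0.4)])
tbar (array([ 0.5048, -0.0875,  0.2217]), [np.float64(1.4), np.float64(1.5), np.float64(0.2)])
0.2 0.027700458571661965 0.03192950454345234 [ 0.555  -0.0801  0.2   ] [-0.0317 -0.0037  0.    ]
tb 0.04103745200565086 [ 0.5048 -0.0875  0.222 ] -17.23518272511713
0.208 0.026824118595455863 0.03091937320647501 [ 0.5522 -0.0806  0.208 ] [-0.0307 -0.0036  0.    ]
tb 0.03961546643389132 [ 0.5035 -0.0877  0.23  ] -17.235182725117173
0.215 0.026057321116275553 0.030035508286619675 [ 0.5497 -0.081   0.215 ] [-0.0298 -0.0035  0.    ]
tb 0.03837122905860192 [ 0.5023 -0.088   0.237 ] -17.23518272511711
block [array([ 0.4817, -0.1313,  0.032 ]), array([ 0.4714, -0.0514,  0.032 ])]
foot [array([ 0.5545, -0.1145,  0.012 ]), array([ 0.5437, -0.0466,  0.012 ]), array([ 0.6229, -0.1047,  0.012 ]), array([ 0.6114, -0.0355,  0.012 ])]
stack [ 0.502  -0.0883  0.092 ]
```

send_rows --moves '[[-1,[-0.075,0.035,0.2],-0.003],[-1,[0,0,0.3],0],[-1,[0,0,0.2],0],[-1,[0,0,0.05],0],[-1,[0,0,0],0]]'

```text
clock: 5.55
tool_pos: [0.5542, -0.088, 0.2306]
orientation: [[-0.991, -0.133, 0.007], [-0.134, 0.991, -0.013], [-0.005, -0.014, -1.0]]
wrist_force: [-0.6, -0.4, -0.1]
grip_width: 0.002
```

```bash
cat > look.py <<'E'
from h import *
import cv2,sys
np.set_printoptions(precision=4,suppress=True)
s=bot.read_state(); R=s['orientation'];print(s['tool_pos'],np.degrees(np.arctan2(R[1,0],R[0,0])),R[:,2],s['wrist_force'],s['joint_positions'],s['clock'],s['grip_width'])
n=sys.argv[1]
a=bot.snapshot('side')[170:320,210:370]; b=bot.snapshot('wrist')[90:290,220:420]
a=cv2.resize(a,(400,375),interpolation=cv2.INTER_CUBIC);b=cv2.resize(b,(400,400),interpolation=cv2.INTER_CUBIC)[:375]
cv2.imwrite(f'pics/{n}.png',np.hstack([a,b]))
E
python3 look.py a1
```

```text
[ 0.5542 -0.088   0.2306] -172.32581323518272 [ 0.0066 -0.0133 -0.9999] [-0.5868 -0.3732 -0.0718] [-15.5018   7.709   11.629   93.3538  -0.6367 -23.1772] 5.55 0.0015283685890610463
```

View pics/a1.png

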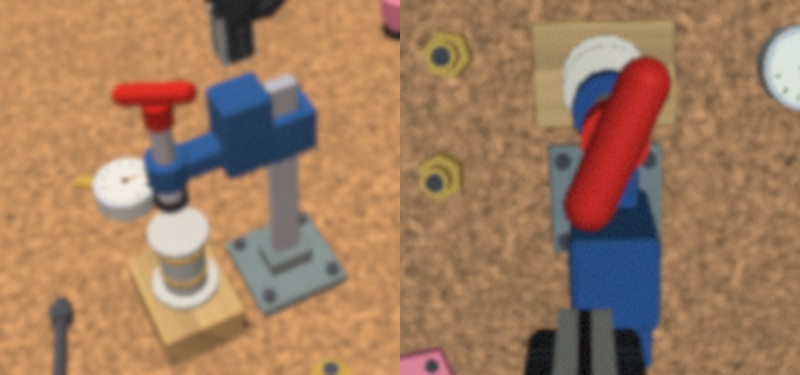

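send_rows --moves '[[-1,[-0.03,0.08,0],0],[-1,[0,0.01,0],0],[-1,[0,0,0],0]]'

```text
clock: 6.02
tool_pos: [0.5579, -0.078, 0.2337]
orientation: [[-0.991, -0.134, 0.012], [-0.134, 0.991, -0.015], [-0.01, -0.016, -1.0]]
wrist_force: [-0.6, 0.3, -0.2]
grip_width: -0.001
```

```bash
python3 look.py a2
```

```text
[ 0.5579 -0.078   0.2337] -172.28658977124337 [ 0.0121 -0.0146 -0.9998] [-0.579   0.2524 -0.1599] [-14.4152   7.7292  12.0038  93.3974  -0.6362 -22.1289] 6.025 -0.001112036909375123
```

View pics/a2.png

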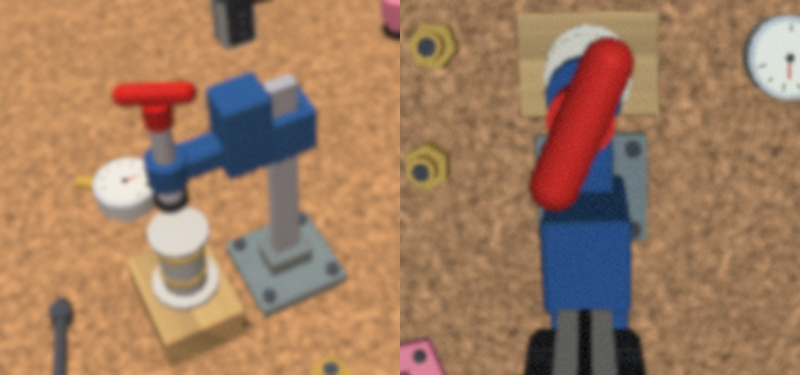

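send_rows --moves '[[-1,[0.025,0,0.1],0],[-1,[0,0,0.05],0],[-1,[0,0,0.03],0]]'

```text
clock: 6.5
tool_pos: [0.5551, -0.0789, 0.214]
orientation: [[-0.991, -0.134, 0.011], [-0.134, 0.991, -0.014], [-0.009, -0.016, -1.0]]
wrist_force: [0.0, -0.6, 1.1]
grip_width: 0.002
```

send_rows --moves '[[-1,[0,0,0.03],0],[-1,[0,0,0.03],0]]'

```text
clock: 6.75
tool_pos: [0.5549, -0.079, 0.2072]
orientation: [[-0.991, -0.134, 0.01], [-0.134, 0.991, -0.014], [-0.008, -0.016, -1.0]]
wrist_force: [0.6, -0.3, -0.0]
grip_width: -0.0
```

send_rows --moves '[[-1,[0,0,0.03],0],[-1,[0,0,0.03],0]]'

```text
clock: 7.0
tool_pos: [0.5551, -0.0791, 0.2008]
orientation: [[-0.991, -0.133, 0.011], [-0.134, 0.991, -0.014], [-0.009, -0.016, -1.0]]
wrist_force: [-0.3, 0.4, -0.2]
grip_width: -0.001
```

```bash
python3 look.py a3
```

```text
[ 0.5551 -0.0791  0.2008] -172.32468638437953 [ 0.0106 -0.0143 -0.9998] [-0.2649  0.3666 -0.1737] [-14.5975   7.0064   7.4563  89.6529  -0.6392 -22.2734] 7.0 -0.0013223533173720582
```

View pics/a3.png

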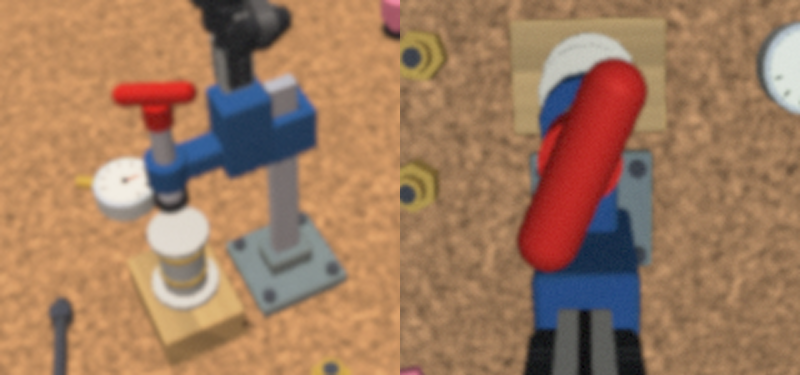

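```bash
python3 - <<'E'
from h import *
s=bot.read_state();R=s['orientation'];p=s['tool_pos']
for n,o,k in (('side',(210,170),2.5),('wrist',(220,90),2)):
  for dx in(-.011,.011):
   for dy in (-.0145,.0145):
    q=proj(n,p+R@np.array([dx,dy,.017])); print(n,dx,dy,(q-o)*k)
E
```

```text
side -0.011 -0.0145 [261.12081149 119.07641355]
side -0.011 0.0145 [242.42089753  90.10849459]
side 0.011 -0.0145 [228.10897244 130.82547336]
side 0.011 0.0145 [210.28694482 101.16674339]
wrist -0.011 -0.0145 [137.01950645 332.44351954]
wrist -0.011 0.0145 [231.7919355  332.42361191]
wrist 0.011 -0.0145 [134.7194068  266.64050702]
wrist 0.011 0.0145 [234.1211477  266.62417026]
```

```bash
python3 - <<'E'
from h import *
import cv2
s=bot.read_state();R=s['orientation'];p=s['tool_pos']
a=bot.snapshot('side');b=bot.snapshot('wrist');t=bot.snapshot('top')
def crop(im,n,o,w,k):
    c=cv2.resize(im[o[1]:o[1]+w,o[0]:o[0]+w],None,fx=k,fy=k,interpolation=cv2.INTER_CUBIC)
    for X in (p,p+R@np.array([0,0,.017]),p+R@np.array([0,0,-.05])):
        q=(proj(n,X)-o)*k; cv2.circle(c,tuple(int(v) for v in q),3,(0,255,0),-1)
    return c
cv2.imwrite('pics/z.png',np.hstack([crop(a,'side',np.array([250,130]),100,4),crop(b,'wrist',np.array([250,190]),100,4)]))
cv2.imwrite('pics/zt.png',crop(t,'top',np.array([260,160]),120,5))
E
```

```text
(no output)
```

View pics/z.png

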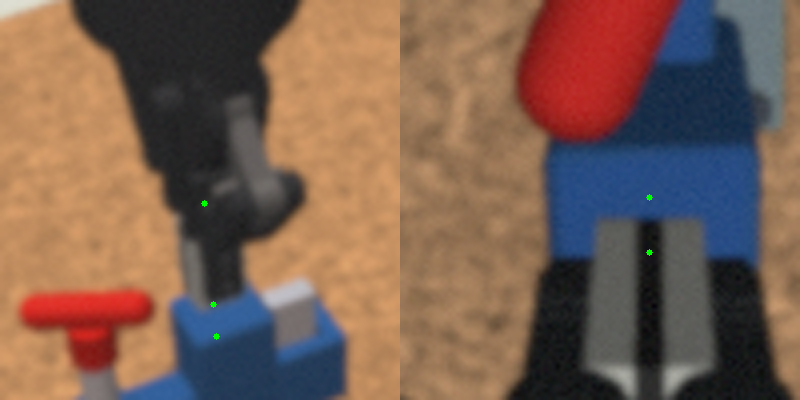

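View pics/zt.png

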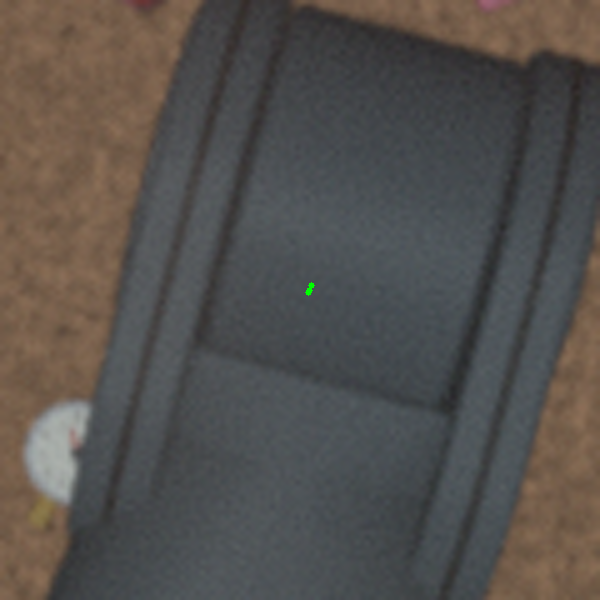

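send_rows --moves '[[-1,[0,0,0.02],0],[-1,[0,0,0.02],0]]'

```text
clock: 7.5
tool_pos: [0.5555, -0.0793, 0.1974]
orientation: [[-0.991, -0.133, 0.012], [-0.134, 0.991, -0.015], [-0.01, -0.016, -1.0]]
wrist_force: [-0.2, -0.8, -0.4]
grip_width: 0.005
```

send_rows --moves '[[-1,[0,0,0.02],0],[-1,[0,0,0.02],0]]'

```text
clock: 7.75
tool_pos: [0.5555, -0.0793, 0.1931]
orientation: [[-0.991, -0.134, 0.012], [-0.134, 0.991, -0.015], [-0.01, -0.016, -1.0]]
wrist_force: [0.2, 1.1, 0.5]
grip_width: -0.0
```

send_rows --moves '[[-1,[0,0,0.02],0],[-1,[0,0,0.02],0]]'

```text
clock: 8.0
tool_pos: [0.5555, -0.0794, 0.1897]
orientation: [[-0.991, -0.134, 0.012], [-0.134, 0.991, -0.015], [-0.01, -0.016, -1.0]]
wrist_force: [-1.5, 0.6, 3.3]
grip_width: 0.004
```

```bash
python3 look.py a4
```

```text
[ 0.5555 -0.0794  0.1897] -172.31726654583449 [ 0.0122 -0.0148 -0.9998] [-1.4863  0.6406  3.2659] [-14.6083   6.892    6.0643  88.281   -0.6419 -22.2913] 8.0 0.004295509817112914
```

View pics/a4.png

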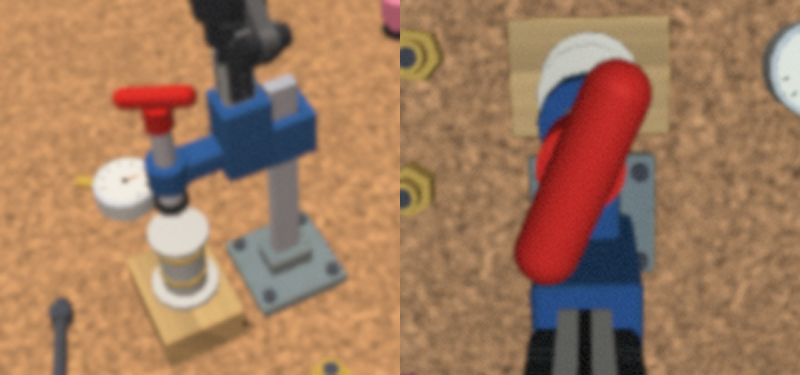

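send_rows --moves '[[-1,[0,0,0.03],0],[-1,[0,0,0.03],0],[-1,[0,0,0.03],0]]'

```text
clock: 8.48
tool_pos: [0.5555, -0.0794, 0.1806]
orientation: [[-0.991, -0.134, 0.012], [-0.134, 0.991, -0.015], [-0.01, -0.016, -1.0]]
wrist_force: [-1.0, 0.3, 2.5]
grip_width: -0.0
```

```bash
python3 look.py a5; python3 - <<'E'
from h import *
for z in (.092,.1,.11,.12,.13):
    print(z,(proj('side',np.array([.505,-.0875,z]))-(210,170))*2.5)
E
```

```text
[ 0.5555 -0.0794  0.1806] -172.3105418040126 [ 0.0124 -0.0146 -0.9998] [-0.9553  0.3284  2.531 ] [-14.6124   6.858    4.9922  87.2355  -0.6323 -22.302 ] 8.475 -0.0003059889818727278
0.092 [174.12254244 231.53855493]
0.1 [172.94118293 224.08853981]
0.11 [171.43590334 214.59578546]
0.12 [169.89790155 204.89667481]
0.13 [168.32609883 194.98440515]
```

View pics/a5.png

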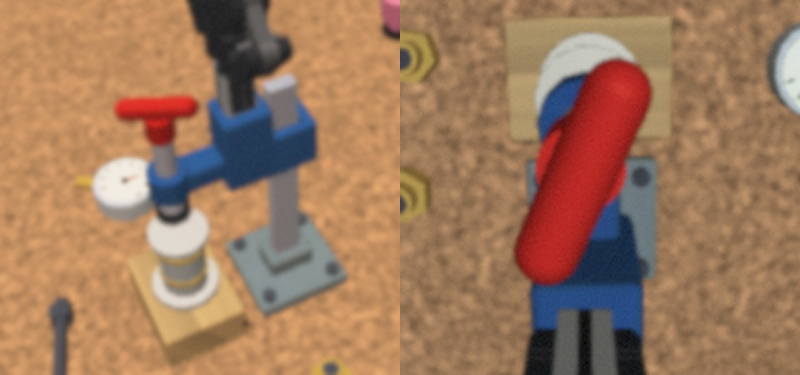

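send_rows --moves '[[-1,[0,0,0.03],0],[-1,[0,0,0.03],0],[-1,[0,0,0.03],0]]'

```text
clock: 8.95
tool_pos: [0.5555, -0.0794, 0.1707]
orientation: [[-0.991, -0.134, 0.012], [-0.134, 0.991, -0.014], [-0.01, -0.016, -1.0]]
wrist_force: [-0.8, 1.5, 2.2]
grip_width: 0.001
```

```bash
python3 look.py a6
```

```text
[ 0.5555 -0.0794  0.1707] -172.31053029084288 [ 0.0119 -0.0144 -0.9998] [-0.7846  1.5139  2.224 ] [-14.6235   6.8943   3.9096  86.1495  -0.6253 -22.3133] 8.95 0.0010045874709560016
```

View pics/a6.png

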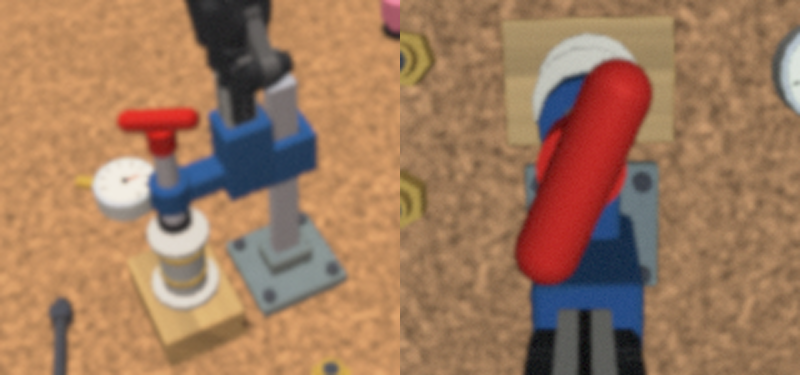

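send_rows --moves '[[-1,[0,0,0.03],0],[-1,[0,0,0.03],0]]'

```text
clock: 9.3
tool_pos: [0.5556, -0.0796, 0.1642]
orientation: [[-0.991, -0.134, 0.012], [-0.134, 0.991, -0.014], [-0.01, -0.016, -1.0]]
wrist_force: [-1.3, 1.0, 2.9]
grip_width: -0.001
```

send_rows --moves '[[-1,[0,0,0.02],0],[-1,[0,0,0.02],0]]'

```text
clock: 9.55
tool_pos: [0.5557, -0.0795, 0.1599]
orientation: [[-0.991, -0.134, 0.012], [-0.134, 0.991, -0.014], [-0.01, -0.016, -1.0]]
wrist_force: [0.1, 0.4, 3.8]
grip_width: 0.004
```

```bash
python3 look.py a7
```

```text
[ 0.5557 -0.0795  0.1599] -172.31050619917562 [ 0.0118 -0.0142 -0.9998] [0.0664 0.3831 3.7615] [-14.6347   6.9558   2.7453  84.9321  -0.6172 -22.3244] 9.55 0.003662655399772413
```

View pics/a7.png

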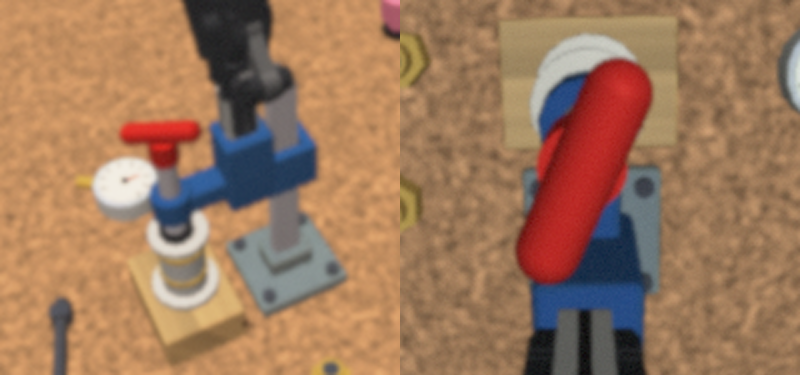

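send_rows --moves '[[-1,[0,0,0.015],0],[-1,[0,0,0.015],0]]'

```text
clock: 9.9
tool_pos: [0.5564, -0.0795, 0.1585]
orientation: [[-0.991, -0.134, 0.014], [-0.134, 0.991, -0.014], [-0.012, -0.016, -1.0]]
wrist_force: [-2.3, 1.7, 6.7]
grip_width: 0.001
```

send_rows --moves '[[-1,[0,0,0.015],0]]'

```text
clock: 10.02
tool_pos: [0.5567, -0.0795, 0.1583]
orientation: [[-0.991, -0.134, 0.016], [-0.134, 0.991, -0.015], [-0.014, -0.017, -1.0]]
wrist_force: [-2.3, 1.0, 6.4]
grip_width: 0.004
```

send_rows --moves '[[-1,[0,0,0.015],0]]'

```text
clock: 10.15
tool_pos: [0.5569, -0.0794, 0.1581]
orientation: [[-0.991, -0.134, 0.017], [-0.134, 0.991, -0.015], [-0.015, -0.017, -1.0]]
wrist_force: [-2.8, 1.2, 5.9]
grip_width: 0.004
```

send_rows --moves '[[-1,[0,0,0.02],0],[-1,[0,0,0.02],0]]'

```text
clock: 10.4
tool_pos: [0.5577, -0.0794, 0.1572]
orientation: [[-0.991, -0.134, 0.02], [-0.134, 0.991, -0.015], [-0.018, -0.018, -1.0]]
wrist_force: [-3.0, 1.5, 7.9]
grip_width: 0.001
```

send_rows --moves '[[-1,[0,0,0.022],0],[-1,[0,0,0.022],0]]'

```text
clock: 10.65
tool_pos: [0.5579, -0.0794, 0.157]
orientation: [[-0.991, -0.134, 0.023], [-0.135, 0.991, -0.016], [-0.021, -0.019, -1.0]]
wrist_force: [-3.2, 1.8, 9.9]
grip_width: 0.0
```

```bash
python3 look.py a8
```

```text
[ 0.5579 -0.0794  0.157 ] -172.2606389620284 [ 0.0234 -0.0162 -0.9996] [-3.1505  1.7569  9.9368] [-14.5983   6.5279   1.9375  83.8815  -0.5585 -22.3336] 10.65 0.00047784379575712744
```

View pics/a8.png

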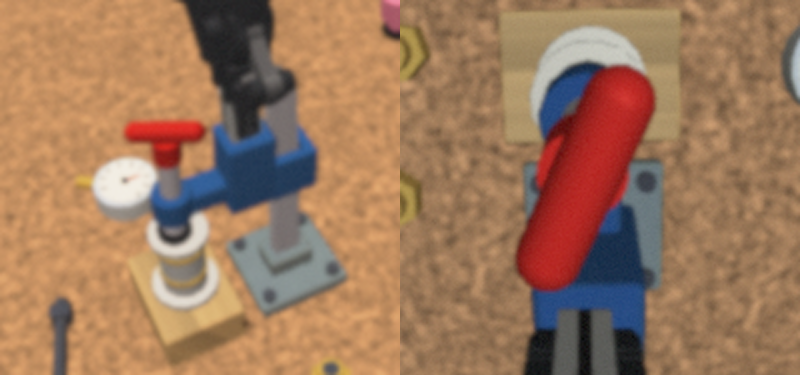

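send_rows --moves '[[-1,[0.005,0,0.025],0],[-1,[0.005,0,0.025],0]]'

```text
clock: 11.0
tool_pos: [0.5578, -0.0795, 0.157]
orientation: [[-0.991, -0.134, 0.029], [-0.135, 0.991, -0.017], [-0.026, -0.021, -0.999]]
wrist_force: [-2.6, 2.1, 10.0]
grip_width: -0.001
```

send_rows --moves '[[-1,[0.005,0,0.027],0],[-1,[0.005,0,0.027],0]]'

```text
clock: 11.25
tool_pos: [0.5579, -0.0795, 0.1569]
orientation: [[-0.99, -0.135, 0.034], [-0.135, 0.991, -0.018], [-0.031, -0.022, -0.999]]
wrist_force: [-4.2, 1.6, 10.2]
grip_width: -0.004
```

```bash
python3 look.py a9
```

```text
[ 0.5579 -0.0795  0.1569] -172.2202245666816 [ 0.0341 -0.0177 -0.9993] [-4.1511  1.5627 10.1543] [-14.6472   5.837    1.1687  83.1866  -0.4849 -22.4162] 11.25 -0.004318275910320303
```

View pics/a9.png

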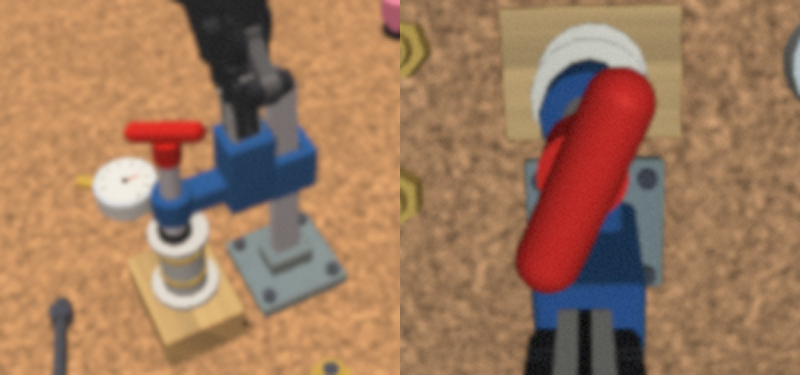

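send_rows --moves '[[-1,[0.005,0,0.034],0]]'

```text
clock: 11.48
tool_pos: [0.558, -0.0795, 0.1566]
orientation: [[-0.99, -0.135, 0.037], [-0.136, 0.991, -0.018], [-0.034, -0.023, -0.999]]
wrist_force: [-4.3, 1.5, 13.0]
grip_width: 0.002
```

send_rows --moves '[[-1,[0.005,0,0.036],0]]'

```text
clock: 11.6
tool_pos: [0.5581, -0.0795, 0.1564]
orientation: [[-0.99, -0.135, 0.04], [-0.136, 0.991, -0.019], [-0.037, -0.024, -0.999]]
wrist_force: [-5.9, 2.8, 14.4]
grip_width: -0.003
```

send_rows --moves '[[-1,[0,0,-0.1],0],[-1,[0,0,-0.3],0],[-1,[0,0,-0.3],0],[-1,[0,0,-0.1],0],[-1,[0,0,0],0]]'

```text
clock: 12.22
tool_pos: [0.5551, -0.0785, 0.2368]
orientation: [[-0.99, -0.135, 0.039], [-0.135, 0.991, -0.019], [-0.036, -0.025, -0.999]]
wrist_force: [0.6, -0.1, -0.9]
grip_width: 0.004
```

```bash
python3 look.py b1; python3 - <<'E'
from h import *
import cv2
cv2.imwrite('pics/b1t.png',cv2.resize(bot.snapshot('top')[170:290,260:380],None,fx=5,fy=5,interpolation=cv2.INTER_CUBIC))
E
```

```text
[ 0.5551 -0.0785  0.2368] -172.2103746025237 [ 0.0392 -0.0195 -0.999 ] [ 0.6386 -0.0876 -0.9286] [-14.6108   5.5484   9.9382  91.9328  -0.5133 -22.3859] 12.225 0.004021814031689657
```

View pics/b1.png

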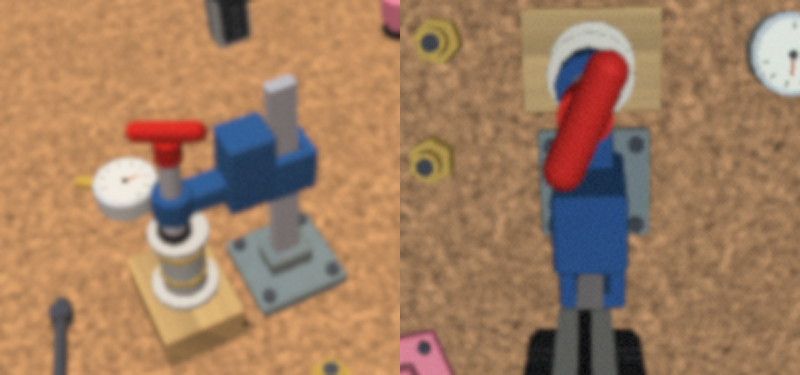

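```bash
python3 - <<'E'
from h import *
import cv2
np.set_printoptions(precision=4,suppress=True)
w=(220+188/2,90+122/2)
w=(220+(587-400)/2,90+121/2)
print(tri([('side',(276.4,222.4)),('wrist',w)]), tri([('side',(276.4,222.4)),('top',(0,0))])[1])
for z in (.18,.185,.19): print(onz('side',(276.4,222.4),z),onz('wrist',w,z))
e=[onz('wrist',(220+(a-400)/2,90+b/2),.187) for a,b in ((613,65),(563,178))]
print(np.degrees(np.arctan2(*(e[1]-e[0])[1::-1])))
E
```

```text
(array([ 0.509 , -0.0848,  0.1849]), [np.float64(1.0), np.float64(1.0)]) [np.float64(316.8), np.float64(316.8)]
[ 0.5105 -0.0797  0.18  ] [ 0.509  -0.0848  0.18  ]
[ 0.51   -0.0845  0.185 ] [ 0.5079 -0.0849  0.185 ]
[ 0.5094 -0.0893  0.19  ] [ 0.5069 -0.0849  0.19  ]
-15.483337244977307
```

View pics/b1t.png

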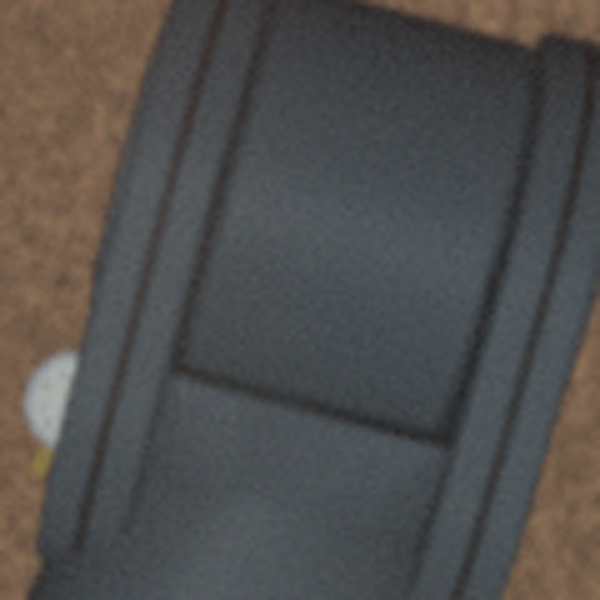

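send_rows --moves '[[0,[0.24,0,0],0],[0,[0.23,0,0],0],[0,[0,0,0],0.0225],[0,[0,0,0],0.0225],[0,[0,0,0],0.0225],[0,[0,0,0],0]]'

```text
clock: 13.12
tool_pos: [0.502, -0.0838, 0.2236]
orientation: [[-0.955, 0.296, 0.021], [0.296, 0.955, -0.014], [-0.024, -0.007, -1.0]]
wrist_force: [0.3, 0.3, -0.4]
grip_width: 0.498
```

```bash
python3 look.py b2
```

```text
[ 0.502  -0.0838  0.2236] 162.77936992252043 [ 0.0208 -0.0143 -0.9997] [ 0.2917  0.3394 -0.4   ] [-16.7447  -1.1649   1.5538  91.3439  -0.4412   0.4758] 13.125 0.4980210771366597
```

View pics/b2.png

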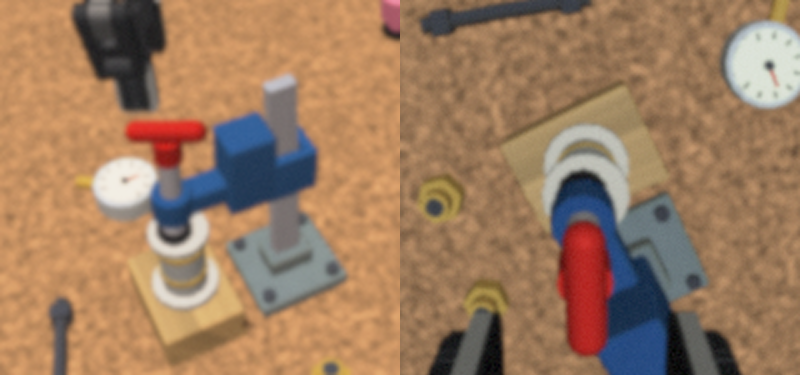

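send_rows --moves '[[0,[-0.05,0,0],0],[0,[0,0,0.15],0],[0,[0,0,0.15],0],[0,[0,0,0],0]]'

```text
clock: 13.72
tool_pos: [0.5074, -0.0857, 0.1904]
orientation: [[-0.956, 0.293, 0.019], [0.293, 0.956, -0.014], [-0.022, -0.008, -1.0]]
wrist_force: [-0.4, 0.3, -0.1]
grip_width: 0.499
```

```bash
python3 look.py b3
```

```text
[ 0.5074 -0.0857  0.1904] 162.98707085438582 [ 0.0188 -0.0137 -0.9997] [-0.3887  0.2633 -0.1496] [-16.7718  -0.4812  -1.549   87.6712  -0.442    0.241 ] 13.725 0.49947390875654213
```

View pics/b3.png

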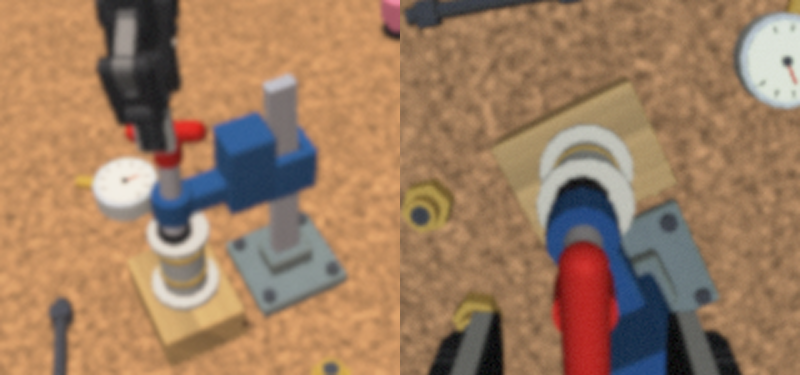

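send_rows --moves '[[0,[0,0,0.1],0],[0,[0,0,0.07],0],[0,[0,0,0],0]]'

```text
clock: 14.2
tool_pos: [0.509, -0.0862, 0.1748]
orientation: [[-0.956, 0.293, 0.023], [0.292, 0.956, -0.015], [-0.026, -0.008, -1.0]]
wrist_force: [-0.4, -0.3, 0.3]
grip_width: 0.497
```

```bash
python3 look.py b4
```

```text
[ 0.509  -0.0862  0.1748] 162.98900736226955 [ 0.0229 -0.015  -0.9996] [-0.3757 -0.3208  0.318 ] [-16.7832  -0.5329  -3.377   85.6498  -0.4419   0.2277] 14.2 0.4973894162179708
```

View pics/b4.png

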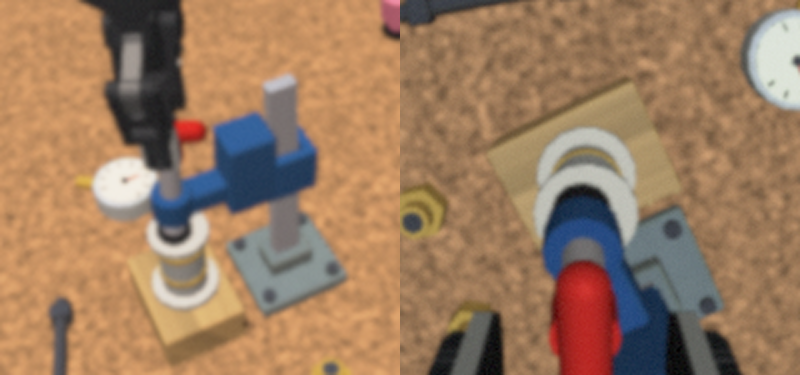

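send_rows --moves '[[-0.4,[0,0,0],0],[-0.4,[0,0,0],0],[-0.4,[0,0,0],0]]' --newtons 35

```text
clock: 14.68
tool_pos: [0.5099, -0.0865, 0.1764]
orientation: [[-0.956, 0.293, 0.026], [0.292, 0.956, -0.016], [-0.029, -0.008, -1.0]]
wrist_force: [-1.0, -0.1, 0.3]
grip_width: 0.301
```

```bash
python3 look.py b5; python3 - <<'E'
from h import *
import cv2
a=bot.snapshot('side')[170:270,230:330];cv2.imwrite('pics/b5z.png',cv2.resize(a,None,fx=5,fy=5,interpolation=cv2.INTER_CUBIC))
E
```

```text
[ 0.5099 -0.0865  0.1764] 162.99100474219043 [ 0.0255 -0.0158 -0.9996] [-1.0195 -0.0853  0.2963] [-16.7845  -0.5749  -3.2367  85.6773  -0.442    0.2244] 14.675 0.30067755540260765
```

View pics/b5.png

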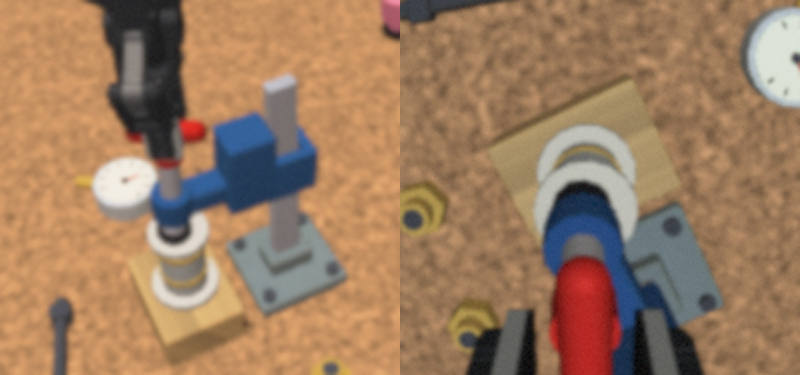

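View pics/b5z.png

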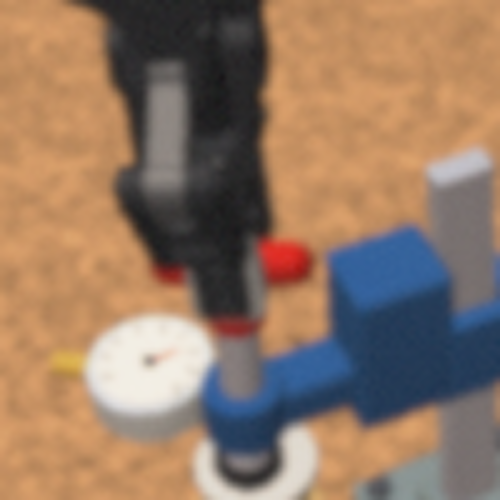

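send_rows --moves '[[-0.4,[0.012,0,-0.035],0],[-1,[0,0,0],0],[-1,[0,0,0],0],[-1,[0,0,0],0]]' --newtons 35

```text
clock: 15.32
tool_pos: [0.5085, -0.086, 0.1804]
orientation: [[-0.956, 0.292, 0.026], [0.292, 0.956, -0.016], [-0.029, -0.008, -1.0]]
wrist_force: [-0.4, -0.6, 0.6]
grip_width: 0.136
```

```bash
python3 look.py b6; python3 - <<'E'
from h import *
import cv2
a=bot.snapshot('side')[170:270,230:330];cv2.imwrite('pics/b6z.png',cv2.resize(a,None,fx=5,fy=5,interpolation=cv2.INTER_CUBIC))
E
```

```text
[ 0.5085 -0.086   0.1804] 163.01067845266027 [ 0.0256 -0.0158 -0.9995] [-0.3838 -0.6275  0.5858] [-16.777   -0.7952  -3.0016  86.129   -0.4446   0.2123] 15.325 0.1358692883537142
```

View pics/b6.png

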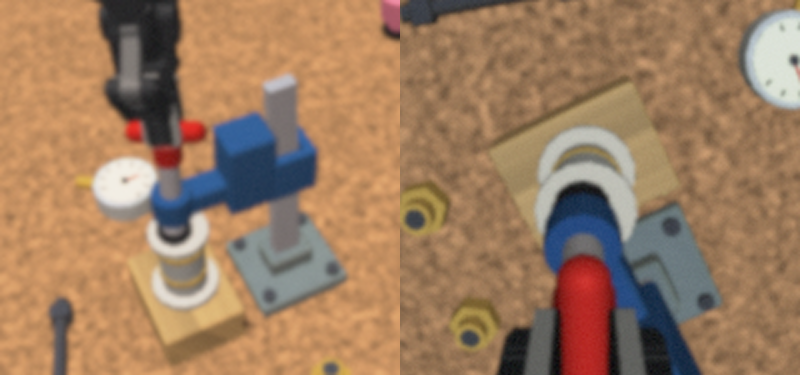

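View pics/b6z.png

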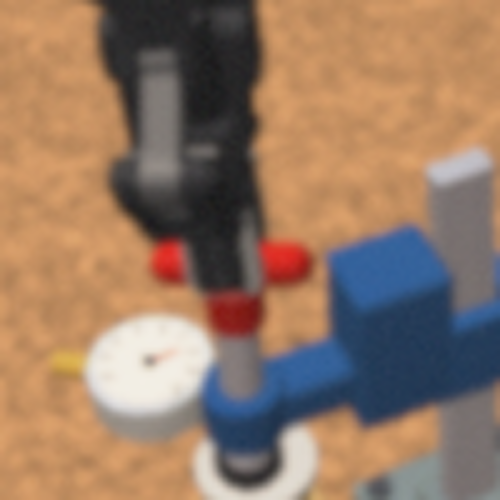

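send_rows --moves '[[-1,[0,0,0],0],[-1,[0,0,0],0]]' --newtons 40

```text
clock: 15.72
tool_pos: [0.5085, -0.086, 0.1805]
orientation: [[-0.956, 0.292, 0.026], [0.292, 0.956, -0.016], [-0.029, -0.008, -1.0]]
wrist_force: [0.1, 0.5, 0.5]
grip_width: 0.137
```

send_rows --moves '[[-1,[0,0,0],0.015],[-1,[0,0,0],0.015],[-1,[0,0,0],0.015],[-1,[0,0,0],0.015]]'

```text
clock: 16.23
tool_pos: [0.5086, -0.086, 0.1805]
orientation: [[-0.774, 0.633, 0.026], [0.632, 0.775, -0.016], [-0.03, 0.004, -1.0]]
wrist_force: [-0.1, 0.9, 0.7]
grip_width: 0.138
```

```bash
python3 look.py c1
```

```text
[ 0.5086 -0.086   0.1805] 140.75578938469596 [ 0.0257 -0.016  -0.9995] [-0.0619  0.8934  0.7272] [-16.7672  -0.7897  -2.993   86.1238  -0.4518  22.4671] 16.225 0.1384414738706419
```

View pics/c1.png

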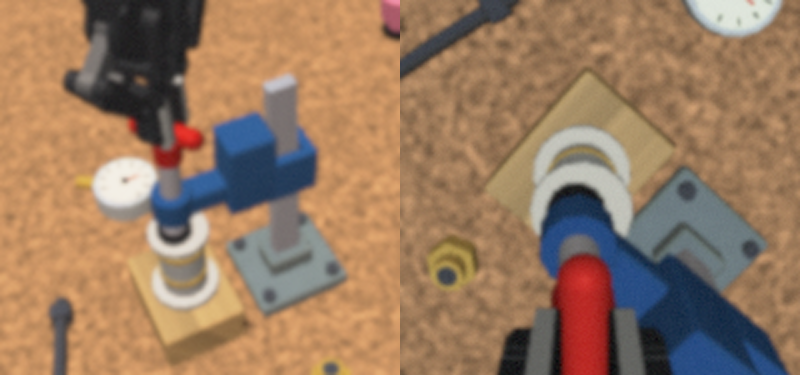

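send_rows --moves '[[-1,[0,0,0],0.015],[-1,[0,0,0],0.015],[-1,[0,0,0],0.015],[-1,[0,0,0],0.015],[-1,[0,0,0],0.015],[-1,[0,0,0],0.015],[-1,[0,0,0],0.015],[-1,[0,0,0],0.015],[-1,[0,0,0],0.015],[-1,[0,0,0],0.015]]'

```text
clock: 17.58
tool_pos: [0.5093, -0.086, 0.1806]
orientation: [[0.063, 0.998, 0.027], [0.998, -0.062, -0.017], [-0.016, 0.028, -0.999]]
wrist_force: [0.1, -0.1, -0.3]
grip_width: 0.135
```

```bash
python3 look.py c2
```

```text
[ 0.5093 -0.086   0.1806] 86.40518369887052 [ 0.0269 -0.0173 -0.9995] [ 0.0988 -0.0596 -0.3121] [-16.7107  -0.7791  -2.9755  86.0417  -0.509   76.8638] 17.575 0.13512505438391328
```

View pics/c2.png

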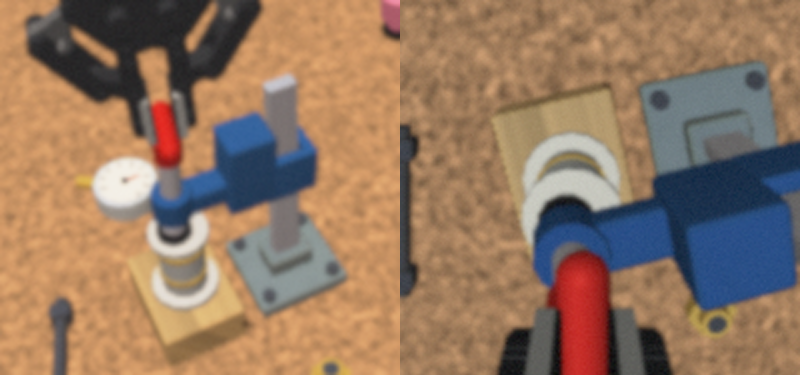

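send_rows --moves '[[-1,[0,0,0],0.015],[-1,[0,0,0],0.015],[-1,[0,0,0],0.015],[-1,[0,0,0],0.015],[-1,[0,0,0],0.015],[-1,[0,0,0],0.015],[-1,[0,0,0],0.015],[-1,[0,0,0],0.015]]'

```text
clock: 18.68
tool_pos: [0.5101, -0.0856, 0.1809]
orientation: [[0.725, 0.688, 0.029], [0.689, -0.725, -0.018], [0.009, 0.032, -0.999]]
wrist_force: [1.0, -0.3, 0.9]
grip_width: 0.134
```

send_rows --moves '[[-1,[0,0,0],0.015],[-1,[0,0,0],0.015],[-1,[0,0,0],0.015],[-1,[0,0,0],0.015],[-1,[0,0,0],0.015],[-1,[0,0,0],0.015],[-1,[0,0,0],0.015],[-1,[0,0,0],0.015],[-1,[0,0,0],0]]'

```text
clock: 19.8
tool_pos: [0.5111, -0.0862, 0.1813]
orientation: [[0.999, 0.01, 0.03], [0.011, -1.0, -0.02], [0.03, 0.02, -0.999]]
wrist_force: [1.0, 0.5, 0.4]
grip_width: 0.137
```

```bash
python3 look.py c3
```

```text
[ 0.5111 -0.0862  0.1813] 0.6178471492597054 [ 0.0304 -0.0197 -0.9993] [1.0031 0.5227 0.3727] [-16.6243  -0.7508  -2.8676  85.8929  -0.5815 162.7651] 19.8 0.1372912115195469
```

View pics/c3.png

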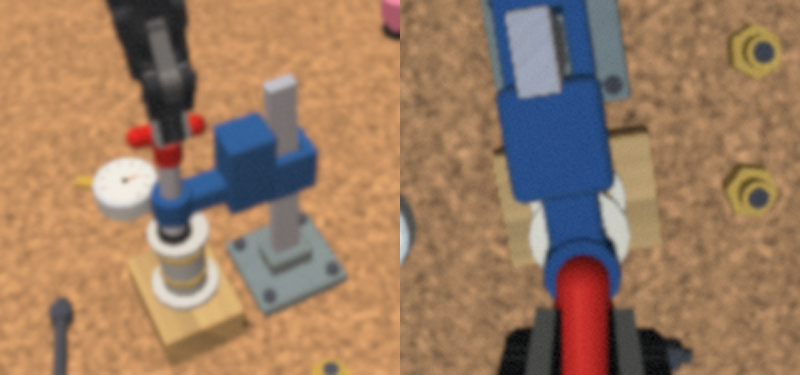

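send_rows --moves '[[-0.2,[0,0,0],0],[0,[0,0,0],0],[0,[0,0,0],0],[0,[0,0,0],0],[0,[0,0,-0.15],0],[0,[0,0,-0.4],0],[0,[0,0,-0.4],0],[0,[0,0,0],0]]'

```text
clock: 20.9
tool_pos: [0.5077, -0.0841, 0.2811]
orientation: [[0.999, 0.013, 0.031], [0.014, -1.0, -0.019], [0.03, 0.02, -0.999]]
wrist_force: [0.3, -0.2, -0.3]
grip_width: 0.502
```

```bash
python3 look.py d1
```

```text
[ 0.5077 -0.0841  0.2811] 0.7808606734803151 [ 0.0307 -0.0192 -0.9993] [ 0.3317 -0.2158 -0.274 ] [-16.5251   0.2615   9.5585  97.2953  -0.5556 162.7015] 20.9 0.5024402605702072
```

View pics/d1.png

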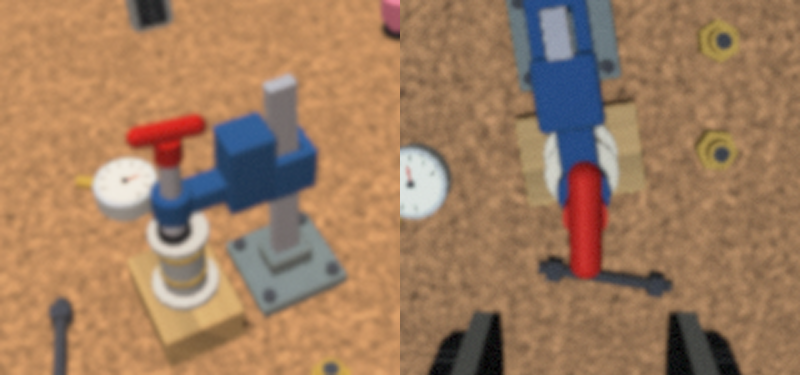

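```bash
python3 -c "
from rig import bot
print(bot.sign_off())"
```

```text
the job is handed in; nothing more can be done
None
```

The stack is clamped and the job is handed in, at about 21 s of the 72 s allowed. I could not read the pad force or the joint values directly, so "clamped firmly" is inferred from how far I turned the handle.

- **Sliding and binding:** I pushed the jaw about 34 mm down the bar with the closed fingertips on the thumb rest, at 2 to 4 N while it slid. It met the stack, tilted and stopped moving. I stopped pushing when the last reading showed about 14.4 N, at the top of your 10 to 14 N range.
- **Turning the handle:** I gripped the red handle across its bar and turned it 162° clockwise, slightly under half a turn to stay within the last joint's range. The handle's starting angle looked like about 0.45 rad, so the screw should now be near 3.3 rad.
- **Expected clamping force:** the turn adds about 11 N through the pad's spring, on top of what the binding left.
- **Letting go:** I opened the fingers and lifted clear.

The last pictures show the jaw still tilted, the stack upright and visibly unmoved, and the robot touching nothing. The gauge, axle and unions showed no sign of movement.

One check disagreed. The fingertips met the thumb rest about 23 mm lower by the reported tool height than the cameras suggested. I set the grip height on the handle from that contact and confirmed it in the side view.

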